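# Clear the bottle clamp and grip a flacon

### The arm

A 7-joint arm with a two-finger parallel gripper is mounted at the origin on the work surface. World frame = base frame: x ahead of the robot, y to its left, z up, the work surface at z = 0. Lengths are in m, angles in rad, forces in N, time in s.
With the tool pointing down it reaches from about 0.4 to 0.85 m from the base axis. Payload 10.4 kg.
Tool frame: the origin (TCP) lies on the centre line of the jaws, within the pads' length; the fingertips stand 11 mm ahead of it and the grasp point (between the pads) lies 8 mm behind it (tip_reach is the distance from the TCP to the fingertips, in m); z points along the fingers, y is the line along which they close (so a half turn about z gives the same grasp; the last joint's range is limited). The gripper opens to 85 mm and grips with 20 to 120 N. Pads are 22 mm wide; open, the fingers measure 114 mm over their backs; the gripper's body (76 mm by 85 mm) begins 54 mm behind the grasp point. The pads swing forward as they close: fully open they stand 13 mm farther back than shut.
Start: joints at [1.234, 0.332, -0.065, 1.46, 0.022, 1.35, -0.088], TCP at [0.193, -0.594, 0.242] pointing down, gripper open.
Joint ranges: [-2.6, 2.6], [-0.5, 2.12], [-1.47, 1.34], [0.16, 2.42], [-1.27, 4.41], [0.06, 2.06], [-2.6, 2.6]. Speed limits (rad/s): [2.22, 2.22, 2.79, 2.79, 3.14, 3.14, 3.14].

### API

Orientations are given as a unit quaternion [x, y, z, w].
In Python, from workcell import get_obs, camera, hand_in, tip_reach gives the robot as it stands. The module is installed in compiled form; this text tells all that it offers.
- The arm moves only by the tool move_arm, never from a script. Its argument "plan" is a list of rows, each an object with "delta_pos": the shift along the tool's x, y, z in m, a list of three; "turn": the turn, a rotation vector about the tool's x, y, z in rad, a list of three; "fingers": the closure, from 0 (fully open) to 1 (shut). A call has 1 to 12 rows; each row is the pose to reach, as a shift and turn from the pose commanded when the call began, along the tool's axes at that moment; what a row does not reach only later rows make up. A row lasts 1/8 s, in which the tool goes at most 62.5 mm and 10.7 degrees, less where a joint would pass 70% of its speed; a pose out of reach is approached as far as the arm can. A call with a gripper value outside its range is refused whole. The fingers move at their own pace and stop on an object; "force" is the grip in N (left out, the last holds). Time passes only in rows, so rows that repeat a pose let the fingers close. It gives the time, the measured TCP pose, the force, the opening and the grip force at its end, in the units of the state.
- get_obs(): the state, without advancing time (a new reading comes with each control period).
- camera(name): name is "scene" or "top" or "wrist"; returns a dict with "color" (400x640x3 uint8, red, green, blue), "range_z" (400x640 float32, m along the optical axis (not along the pixel's ray), 0 where there is no reading), "fx", "fy", "cx", "cy" (pixels), "R" (3x3) and "t" (3): a world point X has camera coordinates R X + t; the wrist camera has in their place "tool_from_camera" (4x4, takes a point from camera to tool coordinates, whose origin is the TCP and whose axes are the flange's). Camera axes: x right, y down, z forward; pixel columns grow to the right and rows downward; lengths in m; the calibration is good to about 2 mm. A picture is of the moment at which its call begins: read the wrist's pose just before it.
- hand_in(): hands the job in; it is judged then, once.
The state is a dict: "clock": time; "joint_pos": joint angles; "joint_velocities": joint speeds; "tau": joint torques, N m; "position": TCP position; "ee_rot": TCP orientation; "ft_force": force on the tool from outside, world axes, zero at the start; "torque": the same for the moment, N m; "grip_width": opening from 0.0 (shut) to 1.0 (fully open); "grasp_force": force on a finger pad.
Only numpy, scipy, OpenCV 4.12 (cv2) and the standard library are available. Lean on these libraries where they do the work, as an engineer would, in place of code of your own. Each camera call takes 0.05 s, during which the arm holds its last target. There are 200 camera calls.

### The job

Pick up the scraper block and use it to sweep the three brass chips off the white plate of the bottle clamp onto the bench (do not touch the chips with the fingers), then stand the scraper upright on the bench again. Now pump the clamp's trigger forward and back, as often as needed, until the jaw's sprung pad has pushed the glass flacon against the fixed jaw and is itself pressed about half way in, never nearly all the way, or the flacon is crushed. The clamp grips only while its trigger is pushed, so finish while still holding the trigger forward; do not touch the flacon with the robot, and leave the other things on the bench where they are, the flacon upright.

Things in the scene. Friction and masses are not known exactly. Their poses are not given: they have to be found in the camera images.
- clamp: One-hand ratchet bottle clamp, fixed to the bench. Origin: on the bench (z = 0), on its centre line; +x is the way the moving jaw advances, +y to the left of that, z up. Copper-coloured base plate, x = -200 to +145 mm, 90 mm wide (y = -45 to +45), 10 mm thick. All clamp x, y, z below are in this frame.
- plate_mid (a point): Centre of the top of the white plate that lies on the clamp's base, 170 mm long (clamp x = -25 to +145 mm), 90 mm wide, top at z = 16 mm; the point is at clamp x = +60 mm, y = 0. The chips and the flacon are on this plate.
- fixed_jaw (a point): Middle of the inner face of the fixed jaw, a block 60 mm wide and 22 mm thick at the clamp's +x end, z = 16 to 56 mm; the point is at clamp x = +118 mm, y = 0, z = 36 mm.
- jaw_top (a point): Middle of the top of the moving jaw, a block 24 x 50 x 36 mm (clamp x, y, z); the point is at clamp x = -48 mm + joint jaw, z = 54 mm. On two sprung stems in front it carries a rubber pad 8 x 40 x 30 mm, z = 20 to 50 mm, face at clamp x = -5 mm + joint jaw - joint pad. A toothed bar 12 mm wide (top z = 33 mm) trails behind it, 156 mm long, between cheeks up to 42 mm high.
- trigger_grip (a point): Grip point of the trigger, a dark upright steel paddle 10 mm thick (along clamp x), 26 mm wide (along clamp y), from z = 38 to 92 mm; the point is at its middle, z = 70 mm, at clamp x = -155 mm + joint trigger, y = 0. Pinch it from above (or push it from behind) and move it along clamp +x; it slides straight, without turning.
- trigger (a joint): Trigger slide (m): 0 = released (back), 0.032 = fully forward. A spring of 2 to 4 N returns it to 0. On the way forward its pawl catches a tooth (pitch 6 mm, so 0 to 6 mm of free play) and then carries the jaw along 1:1; on the way back it clicks over the teeth and the jaw stays.
- jaw (a joint): Moving jaw slide (m), grows towards the fixed jaw, 0 to 0.112; starts between 0 and 0.012. It drags with about 3 N, which is all that holds it while the trigger is let back: with the pad pressed in further than about 4 mm it then slips back.
- pad (a joint): How far the sprung pad is pressed back towards its jaw (m): 0 = free, 0.020 = bottomed. About 0.8 N per mm, so half way is 8 N; above 16 mm the flacon counts as crushed.
- flacon: Low rectangular glass flacon, loose, 40 x 46 x 38 mm (clamp x, y, z) with an aluminium collar 20 mm across and 8 mm high on top; stands on the white plate, 4 to 12 mm short of the fixed jaw. Origin at the centre of its underside, z up.
- chip0: Loose brass chip, 14 x 10 x 7 mm, one of three lying across the white plate between the pad and the flacon. Origin at the centre of its underside.
- chip1: Loose brass chip, 14 x 10 x 7 mm, one of three lying across the white plate between the pad and the flacon. Origin at the centre of its underside.
- chip2: Loose brass chip, 14 x 10 x 7 mm, one of three lying across the white plate between the pad and the flacon. Origin at the centre of its underside.
- scraper: Scraper block standing upright on the bench, right or left of the clamp: white plastic foot 44 x 26 mm (its x, y), 22 mm high, with a wooden grip 34 x 18 mm (x, y) above it, 95 mm high in all, 0.13 kg. Origin at the centre of its underside, z up. Grip it across the 18 mm (its y axis), about 70 mm above its underside.
- tin: Bystander: aluminium bottle, 56 mm across, 110 mm high, on the side of the clamp where the scraper is not. Origin under its centre.
- vial_a: Bystander: amber vial, 28 mm across, 60 mm high, nearer the robot than the clamp, left. Origin under its centre.
- vial_b: Bystander: amber vial, 28 mm across, 60 mm high, beyond the clamp. Origin under its centre.
- vial_c: Bystander: amber vial with a white cap, 28 mm across, 60 mm high, nearer the robot than the clamp, right. Origin under its centre.
- beaker: Bystander: empty glass beaker, 64 mm across, 70 mm high, beyond the clamp. Origin under its centre.
- jar: Bystander: white jar, 60 mm across, 60 mm high, left. Origin under its centre.
- brush: Bystander: small brush about 160 mm long lying on the bench, right. Origin under its middle.
There are look-alikes about, which are no part of the job. Leave any orange look-alike of the scraper alone.

How it is judged:
On the way, in this order (a step that is already met when the one before it is completed fails the run):
1. all three chips are off the plate, on the bench ((height (world z) of chip0 below 0.0125 m or (height (world z) of chip0 below 0.03 m and (y of chip0 in the frame of clamp above 0.05 m or y of chip0 in the frame of clamp below -0.05 m))) and (height (world z) of chip1 below 0.0125 m or (height (world z) of chip1 below 0.03 m and (y of chip1 in the frame of clamp above 0.05 m or y of chip1 in the frame of clamp below -0.05 m))) and (height (world z) of chip2 below 0.0125 m or (height (world z) of chip2 below 0.03 m and (y of chip2 in the frame of clamp above 0.05 m or y of chip2 in the frame of clamp below -0.05 m)))), for 0.2 s.
2. the scraper is standing on the bench again, released (height (world z) of scraper below 0.01 m and angle between scraper's own z axis and vertical below 0.2 rad and contact force between the fingers and scraper below 0.1 N), for 0.2 s.
3. the trigger is pumped forward (value of joint trigger above 0.012 m), for 0.02 s.
4. the trigger is let back (value of joint trigger below 0.008 m), for 0.02 s.
5. the pad is pressed in at least 6 mm (value of joint pad above 0.006 m), for 0.2 s.
At the end, for the whole second after the job is handed in: The fingers still hold the trigger (over 1.5 N, at least 2 mm forward), the pad is pressed in 6 to 14.5 mm, the flacon stands upright and still within 3.5 mm of the fixed jaw, all chips are on the bench (below the plate top or beside the plate), and the scraper stands upright on the bench (all of step 1 and value of joint pad between 0.006 and 0.0145 m and value of joint trigger above 0.002 m and contact force between the fingers and clamp above 1.5 N and x of flacon in the frame of clamp above 0.0945 m and angle between flacon's own z axis and vertical below 0.12 rad and z of flacon in the frame of clamp below 0.021 m and linear speed of flacon below 0.02 m/s and height (world z) of scraper below 0.01 m and angle between scraper's own z axis and vertical below 0.2 rad); the arm keeps its last pose, push and grip.
It fails at once if the flacon is crushed: pad pressed in more than 16 mm (value of joint pad above 0.016 m).
It fails at once if the fingers touch a chip (contact force between the fingers and chip0 above 0.3 N or contact force between the fingers and chip1 above 0.3 N or contact force between the fingers and chip2 above 0.3 N).
It fails at once if the robot touches the flacon (contact force between any of the fingers, the arm and flacon above 0.5 N).
It fails at once if the flacon is tipped (angle between flacon's own z axis and vertical above 0.4 rad).
It fails at once if a bystander is moved more than 40 mm or tipped over (distance of any of tin, vial_a, vial_b, vial_c, beaker, jar, brush from where it was at the start of the episode above 0.04 m or angle between any of tin, vial_a, vial_b, vial_c, beaker, jar's own z axis and vertical above 0.5 rad).
It also fails if it takes over 64 s, if anything falls off the work surface, if the arm or the gripper's body presses on something with over 40 N, if the wrist force passes 120 N, or if a joint passes its speed limit or range.

## Working session

There is one attempt and no reset: what is moved stays moved. The work goes in short steps, Python scripts to look and compute and a tool call to move; the robot and the scene stay as the last step left them, time stands still between calls to the robot, and variables do not carry over. Pictures are saved under pics/ and viewed, at most 10 in all, crops included, and the job is handed in when it is done.

Besides the shell and the picture viewer there is one more tool, called after "Request:" by a JSON object that holds its "fn" and its "kwargs". move_arm: Moves the arm, as the interface text tells. Its arguments: {"type":"object","properties":{"plan":{"type":"array","items":{"type":"object","properties":{"delta_pos":{"type":"array","items":{"type":"number"}},"turn":{"type":"array","items":{"type":"number"}},"fingers":{"type":"number"}}}},"force":{"type":"number"}},"required":["plan"]}

```bash
mkdir -p pics; cat > h.py <<'E'
import numpy as np,cv2
from workcell import get_obs,camera,hand_in,tip_reach
from scipy.spatial.transform import Rotation as Ro
def cloud(c):
    z=c["range_z"].astype(float);v,u=np.mgrid[:400,:640]
    P=np.stack([(u-c["cx"])/c["fx"]*z,(v-c["cy"])/c["fy"]*z,z],-1)
    W=(P-np.array(c["t"]))@np.array(c["R"]); W[z==0]=np.nan
    return W
E
python3 - <<'E'
from h import *
o=get_obs();print({k:np.round(v,3).tolist() for k,v in o.items()},tip_reach)
for n in("scene","top"):
    c=camera(n);cv2.imwrite(f"pics/{n}0.png",c["color"][...,::-1]);np.savez(f"{n}0.npz",**c)
    print(n,np.round(c["R"],3).tolist(),np.round(c["t"],3),c["fx"])
E
```

```text
{'clock': 0.0, 'joint_pos': [1.234, 0.333, -0.065, 1.461, 0.022, 1.35, -0.089], 'joint_velocities': [0.001, -0.001, -0.001, 0.001, -0.0, 0.001, -0.001], 'tau': [0.0, -62.546, 0.049, -39.161, 0.016, 0.01, -0.0], 'position': [0.193, -0.594, 0.242], 'ee_rot': [0.988, 0.156, -0.0, -0.001], 'ft_force': [0.559, 0.64, -0.514], 'torque': [-0.074, 0.008, -0.016], 'grasp_force': 0.0, 'grip_width': 0.998} 0.011
scene [[-0.162, 0.987, 0.006], [0.77, 0.13, -0.624], [-0.617, -0.097, -0.781]] [ 0.083 -0.393  1.33 ] 416.89779336240315
top [[-0.028, -1.0, -0.002], [-0.988, 0.028, -0.155], [0.155, -0.002, -0.988]] [0.032 0.602 1.226] 479.25987011663466
```

View pics/top0.png

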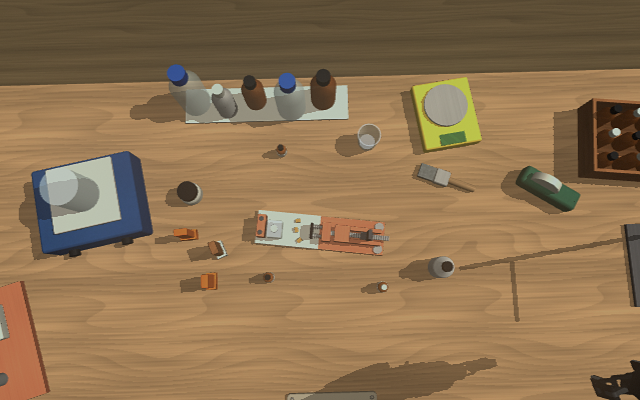

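View pics/scene0.png

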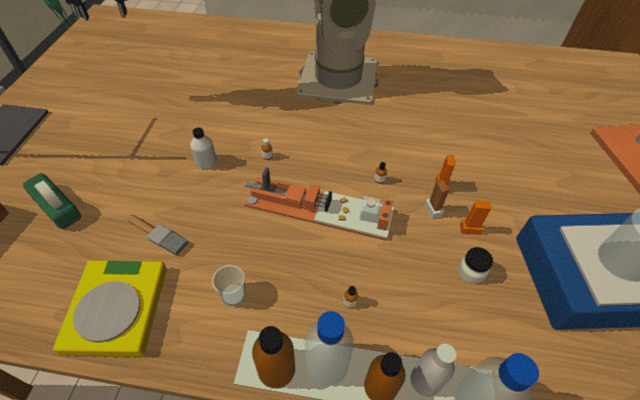

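Top view: the clamp runs from (257,225) at the fixed jaw to (385,240) at the trigger. Candidates for the scraper: white foot with wooden grip at top (217,248), orange block at (185,234), and orange block at (208,282). I choose (217,248), since it alone has a white foot and wooden grip. Next I check it in a close crop and measure.

```bash
python3 - <<'E'
from h import *
c=dict(np.load("top0.npz"));I=c["color"][...,::-1];W=cloud(c)
cv2.imwrite("pics/crop1.png",cv2.resize(I[200:300,165:395],None,fx=3.4,fy=3.4,interpolation=cv2.INTER_CUBIC))
hsv=cv2.cvtColor(np.ascontiguousarray(I),cv2.COLOR_BGR2HSV)
v,u=np.mgrid[:400,:640]
box=(u>250)&(u<395)&(v>205)&(v<260)
plate=box&(hsv[...,1]<60)&(hsv[...,2]>150)&(abs(W[...,2]-.016)<.006)
base=box&(abs(W[...,2]-.012)<.011)&(W[...,2]>.006)
for n,m in(("plate",plate),("base",base)):
    p=W[m];r=cv2.minAreaRect((p[:,:2]*1000).astype(np.float32));print(n,m.sum(),r,cv2.boxPoints(r).round(1).tolist(),np.median(p[:,2]))
for n,(a,b,cc,d) in dict(scraper=(198,236,232,262),trig=(368,228,392,252)).items():
    p=W[b:d,a:cc].reshape(-1,3);
    for lo,hi in((.012,.03),(.03,.085),(.085,.12)):
        q=p[(p[:,2]>lo)&(p[:,2]<hi)]
        if len(q)>4:print(n,lo,len(q),(cv2.minAreaRect((q[:,:2]*1000).astype(np.float32))),np.median(q,0))
y=box&(hsv[...,0]>12)&(hsv[...,0]<30)&(hsv[...,1]>110)&(abs(W[...,2]-.02)<.008)
n,l,s,cen=cv2.connectedComponentsWithStats(y.astype(np.uint8))
for i in range(1,n):
    if s[i,4]>5:print(cen[i],s[i,4],np.median(W[l==i],0))
E
```

```text
plate 1262 ((530.656982421875, 19.50384521484375), (340.632080078125, 90.05936431884766), 82.86457061767578) [[464.79998779296875, -143.89999389648438], [554.2000122070312, -155.10000610351562], [596.5, 182.89999389648438], [507.1000061035156, 194.10000610351562]] 0.01582909661169995
base 2617 ((529.0023193359375, 8.328857421875), (382.4947509765625, 135.91751098632812), 87.6134262084961) [[453.1000061035156, -179.89999389648438], [588.9000244140625, -185.60000610351562], [604.9000244140625, 196.60000610351562], [469.1000061035156, 202.1999969482422]] 0.013838850635578392
scraper 0.012 68 ((491.2273864746094, 288.4183654785156), (43.73957061767578, 25.44440460205078), 24.480878829956055) [0.48457506 0.2805717  0.02124564]
scraper 0.03 62 ((491.1334228515625, 281.8568115234375), (13.474672317504883, 35.707008361816406), 88.91329956054688) [0.4880302  0.28098147 0.05800799]
scraper 0.085 102 ((491.342041015625, 288.77099609375), (34.01102828979492, 19.272031784057617), 22.733816146850586) [0.49079834 0.28794752 0.0948988 ]
trig 0.012 101 ((506.0542907714844, -140.15029907226562), (39.590660095214844, 68.26860046386719), 62.90238571166992) [ 0.48842005 -0.13660457  0.0148719 ]
trig 0.03 180 ((510.8760681152344, -134.3558349609375), (61.72735595703125, 44.109554290771484), 82.413818359375) [ 0.50832938 -0.13179646  0.03528582]
trig 0.085 43 ((514.2764282226562, -108.69430541992188), (9.523001670837402, 25.753355026245117), 78.03250122070312) [ 0.51397955 -0.10878245  0.09251816]
[297.35714286 220.28571429] 14 [0.56318228 0.07849984 0.02260017]
[295.8        229.06666667] 15 [0.53933951 0.08168632 0.02253512]
[298.9375 239.9375] 16 [0.50953315 0.07435094 0.02282763]
```

View pics/crop1.png

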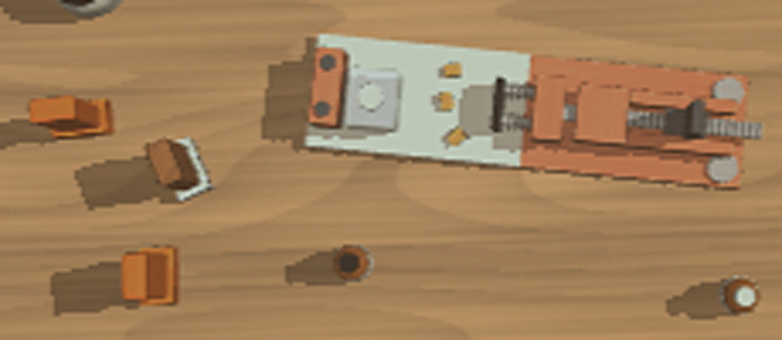

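The crop confirms it: white foot and wooden grip at crop (175,168); the other two are all orange. Next is an accurate clamp-frame fit and a height profile.

```bash
cat >> h.py <<'E'
def cl(W,o,yaw):
    d=W[...,:2]-np.array(o);c,s=np.cos(yaw),np.sin(yaw)
    return np.stack([d[...,0]*c+d[...,1]*s,-d[...,0]*s+d[...,1]*c,W[...,2]],-1)
E
python3 - <<'E'
from h import *
from scipy.optimize import minimize
c=dict(np.load("top0.npz"));W=cloud(c);v,u=np.mgrid[:400,:640]
m=((u>245)&(u<400)&(v>203)&(v<262)&(W[...,2]>.005)&(W[...,2]<.02)).astype(np.uint8)
n,l,s,_=cv2.connectedComponentsWithStats(m);i=1+s[1:,4].argmax()
P=W[l==i]
# base 345x90: maximise points inside footprint minus missing area: use soft footprint cost
neg=W[(u>235)&(u<405)&(v>195)&(v<270)&(W[...,2]<.003)]
def f(p):
    a=cl(P,p[:2],p[2]);b=cl(neg,p[:2],p[2])
    sd=lambda q:np.maximum(abs(q[:,0]+.0275)-.1725,abs(q[:,1])-.045)
    return np.minimum(np.maximum(sd(a),0),.01).sum()+np.minimum(np.maximum(-sd(b),0),.01).sum()
best=min((minimize(f,[.533,.045,1.449+d],method="Nelder-Mead",options=dict(xatol=1e-5,fatol=1e-6,initial_simplex=[[.533,.045,1.449+d],[.54,.045,1.45],[.533,.053,1.45],[.533,.045,1.49]])) for d in(-.03,0,.03)),key=lambda r:r.fun)
print(best.x,np.degrees(best.x[2]),best.fun,len(P))
o=best.x[:2];yaw=best.x[2];np.save("clamp.npy",best.x)
C=cl(W,o,yaw)
reg=(abs(C[...,1])<.05)&(C[...,0]>-.21)&(C[...,0]<.15)
print("profile max z |y|<20 by x(5mm):")
for x in np.arange(-.205,.15,.006):
    k=reg&(abs(C[...,1])<.025)&(abs(C[...,0]-x)<.003)
    if k.any():
        print(round(x*1e3),int(1e3*np.nanmax(C[...,2][k])),end="; ")
def st(n,k):
    q=C[k]*1e3;print("\n",n,k.sum(),np.median(q,0).round(1),q.min(0).round(1),q.max(0).round(1))
st("trig",reg&(C[...,2]>.08))
st("flbody",reg&(abs(C[...,2]-.054)<.003)&(C[...,0]>.05)&(C[...,0]<.114))
st("collar",reg&(abs(C[...,2]-.062)<.003)&(C[...,0]>.05)&(C[...,0]<.114))
st("jawtop",reg&(abs(C[...,2]-.054)<.004)&(C[...,0]>-.07)&(C[...,0]<-.01))
st("pad",reg&(abs(C[...,2]-.05)<.004)&(C[...,0]>-.02)&(C[...,0]<.02))
st("fj",reg&(abs(C[...,2]-.056)<.004)&(C[...,0]>.113))
hsv=cv2.cvtColor(c["color"],cv2.COLOR_RGB2HSV)
y=reg&(hsv[...,0]>12)&(hsv[...,0]<30)&(hsv[...,1]>110)&(C[...,0]>.01)&(C[...,0]<.065)
n,l,s,cen=cv2.connectedComponentsWithStats(y.astype(np.uint8))
for i in range(1,n):
    if s[i,4]>5: st("chip",l==i)
for nm,(a,b) in dict(orA=(185,234),orB=(208,280),va=(267,277),vb=(281,151),vc=(383,287)).items():
    k=(abs(u-a)<15)&(abs(v-b)<12)&(W[...,2]>.03);print(nm,W[k].min(0).round(3),W[k].max(0).round(3))
E
```

```text
[0.53382727 0.04496234 1.44577058] 82.83655222949625 0.0849161821409172 2441
profile max z |y|<20 by x(5mm):
-205 36; -199 35; -193 37; -187 40; -181 39; -175 39; -169 43; -163 42; -157 95; -151 96; -145 44; -139 42; -133 43; -127 39; -121 39; -115 41; -109 38; -103 47; -97 46; -91 48; -85 49; -79 46; -73 47; -67 47; -61 35; -55 60; -49 61; -43 58; -37 58; -31 58; -25 42; -19 43; -13 42; -7 57; -1 53; 5 20; 11 21; 17 20; 23 22; 29 25; 35 27; 41 25; 47 20; 53 23; 59 20; 65 22; 71 57; 77 58; 83 63; 89 66; 95 67; 101 66; 107 57; 113 56; 119 58; 125 62; 131 62; 137 62; 149 4; 
 trig 47 [-154.5    0.3   92.2] [-159.9  -12.7   84.5] [-150.    13.1   96.9]

 flbody 167 [93.9  6.5 53.9] [ 72.3 -17.   51. ] [113.   29.3  56.9]

 collar 35 [92.4  6.1 61.3] [84.2 -2.4 59.1] [102.5  19.7  64.9]

 jawtop 145 [-43.2  -0.   53.6] [-55.4 -24.7  50.2] [-31.8  25.2  57.9]

 pad 42 [-4.9  0.6 50.4] [ -8.7 -18.6  46.6] [-1.  19.3 53.9]

 fj 165 [127.5   1.4  56.1] [113.  -29.3  52. ] [139.8  30.4  60. ]

 chip 7 [ 51.9 -48.7   0.3] [ 43.2 -49.2  -2.1] [ 59.8 -48.    7. ]

 chip 7 [ 24.2 -49.2   0.5] [ 15.8 -49.8  -4.7] [ 32.2 -48.3   6.8]

 chip 14 [ 36.7 -25.   22.6] [ 31.4 -28.2  19.1] [ 39.9 -19.7  27.5]

 chip 15 [37.5 -0.8 22.5] [34.  -6.2 19.2] [42.6  4.8 26.8]

 chip 16 [26.  27.7 22.8] [20.8 22.1 19.4] [31.3 33.6 27.9]

 chip 32 [37.2 47.8  0.3] [11.3 45.5 -4.9] [63.6 49.9  7.8]
orA [0.523 0.354 0.03 ] [0.543 0.388 0.101]
orB [0.392 0.3   0.031] [0.426 0.319 0.101]
va [0.401 0.143 0.03 ] [0.427 0.17  0.064]
vb [0.744 0.104 0.032] [0.769 0.131 0.064]
vc [ 0.367 -0.153  0.03 ] [ 0.393 -0.13   0.065]
```

```bash
cat >> h.py <<'E'
def w(x,y):
    o=np.load("clamp.npy");c,s=np.cos(o[2]),np.sin(o[2]);return [o[0]+x*c-y*s,o[1]+x*s+y*c]
def delta(*tg):
    """targets (x,y,z,yawdeg of tool x), tool down"""
    s=get_obs();p=np.array(s["position"]);R=Ro.from_quat(s["ee_rot"])
    print("t",round(s["clock"],2),"pos",p.round(4),"toolx",np.degrees(np.arctan2(*R.as_matrix()[1::-1,0])).round(2),"F",np.round(s["ft_force"],2),"w",round(s["grip_width"],3),"g",round(s["grasp_force"],1))
    for x,y,z,a in tg:
        T=Ro.from_euler("z",a,degrees=True)*Ro.from_euler("x",180,degrees=True)
        print((R.inv().apply([x,y,z]-p)).round(4).tolist(),(R.inv()*T).as_rotvec().round(4).tolist())
E
python3 -c "
from h import *
delta((.5,-.1,.25,23.5),(.491,.288,.2,23.5),(.491,.288,.062,23.5))"
```

```text
t 0.1 pos [ 0.1928 -0.5942  0.2416] toolx 17.98 F [-0.57  0.55  0.52] w 0.999 g 0.0
[0.4447, -0.3752, -0.008] [-0.0013, 0.0, -0.0963]
[0.556, -0.747, 0.0425] [-0.0013, 0.0, -0.0963]
[0.556, -0.7468, 0.1805] [-0.0013, 0.0, -0.0963]
```

Request:
{"fn": "move_arm", "kwargs": {"plan": [{"delta_pos":[0.445,-0.375,-0.008],"turn":[0,0,-0.096],"fingers":0.35},{"delta_pos":[0.445,-0.375,-0.008],"turn":[0,0,-0.096],"fingers":0.35},{"delta_pos":[0.445,-0.375,-0.008],"turn":[0,0,-0.096],"fingers":0.35},{"delta_pos":[0.445,-0.375,-0.008],"turn":[0,0,-0.096],"fingers":0.35},{"delta_pos":[0.445,-0.375,-0.008],"turn":[0,0,-0.096],"fingers":0.35},{"delta_pos":[0.445,-0.375,-0.008],"turn":[0,0,-0.096],"fingers":0.35},{"delta_pos":[0.445,-0.375,-0.008],"turn":[0,0,-0.096],"fingers":0.35},{"delta_pos":[0.445,-0.375,-0.008],"turn":[0,0,-0.096],"fingers":0.35},{"delta_pos":[0.445,-0.375,-0.008],"turn":[0,0,-0.096],"fingers":0.35},{"delta_pos":[0.445,-0.375,-0.008],"turn":[0,0,-0.096],"fingers":0.35},{"delta_pos":[0.556,-0.747,0.042],"turn":[0,0,-0.096],"fingers":0.35},{"delta_pos":[0.556,-0.747,0.042],"turn":[0,0,-0.096],"fingers":0.35}]}}

```text
clock: 1.6
position: [0.4972, 0.0249, 0.2339]
ee_rot: [0.979, 0.203, -0.0, -0.0]
ft_force: [0.4, 0.3, -0.1]
grip_width: 0.654
grasp_force: 0.0
```

```bash
python3 -c "
from h import *
delta((.491,.288,.2,23.5),(.491,.288,.062,23.5))"
```

```text
t 1.6 pos [0.4972 0.0249 0.2339] toolx 23.41 F [ 0.4   0.26 -0.08] w 0.654 g 0.0
[0.0988, -0.2439, 0.0339] [-0.0001, 0.0001, -0.0015]
[0.0988, -0.2439, 0.1719] [-0.0001, 0.0001, -0.0015]
```

Request:
{"fn": "move_arm", "kwargs": {"plan": [{"delta_pos":[0.097,-0.24,0.034],"fingers":0.35},{"delta_pos":[0.097,-0.24,0.034],"fingers":0.35},{"delta_pos":[0.097,-0.24,0.034],"fingers":0.35},{"delta_pos":[0.097,-0.24,0.034],"fingers":0.35},{"delta_pos":[0.097,-0.24,0.034],"fingers":0.35},{"delta_pos":[0.097,-0.24,0.034],"fingers":0.35}]}}

```text
validation failed for argument at $.pl...
```

```bash
python3 -c "
from h import *
delta((.491,.288,.062,23.5))
c=camera('wrist');cv2.imwrite('pics/w1.png',c['color'][...,::-1])
s=get_obs();T=np.array(c['tool_from_camera']);z=c['range_z'].astype(float);v,u=np.mgrid[:400,:640]
P=np.stack([(u-c['cx'])/c['fx']*z,(v-c['cy'])/c['fy']*z,z],-1)@T[:3,:3].T+T[:3,3]
W=Ro.from_quat(s['ee_rot']).apply(P.reshape(-1,3))+s['position']
for lo,hi in((.09,.1),(.015,.027)):
  k=(z.ravel()>0)&(abs(W[:,2]-(lo+hi)/2)<(hi-lo)/2)&(np.hypot(W[:,0]-.491,W[:,1]-.288)<.04)
  print(k.sum(),cv2.minAreaRect((W[k,:2]*1000).astype(np.float32)),np.median(W[k],0))
"
```

```text
t 1.6 pos [0.4972 0.0249 0.2339] toolx 23.41 F [ 0.4   0.26 -0.08] w 0.654 g 0.0
[0.0988, -0.2439, 0.1719] [-0.0001, 0.0001, -0.0015]
604 ((488.56768798828125, 293.4300537109375), (35.2652702331543, 12.729743957519531), 5.975196838378906) [0.48671026 0.29380147 0.09335606]
778 ((487.8691711425781, 299.9005126953125), (43.51786804199219, 27.196369171142578), 23.011333465576172) [0.49186966 0.29258891 0.02108111]
```

Turn is required in every row.

Request:
{"fn": "move_arm", "kwargs": {"plan": [{"delta_pos":[0.097,-0.24,0.034],"turn":[0,0,0],"fingers":0.35},{"delta_pos":[0.097,-0.24,0.034],"turn":[0,0,0],"fingers":0.35},{"delta_pos":[0.097,-0.24,0.034],"turn":[0,0,0],"fingers":0.35},{"delta_pos":[0.097,-0.24,0.034],"turn":[0,0,0],"fingers":0.35},{"delta_pos":[0.097,-0.24,0.034],"turn":[0,0,0],"fingers":0.35},{"delta_pos":[0.097,-0.24,0.034],"turn":[0,0,0],"fingers":0.35}]}}

```text
clock: 2.4
position: [0.4905, 0.2825, 0.1998]
ee_rot: [0.979, 0.204, -0.001, 0.0]
ft_force: [0.1, -0.6, 0.1]
grip_width: 0.65
grasp_force: 0.0
```

```bash
cat >> h.py <<'E'
def wrist():
    s=get_obs();c=camera('wrist');T=np.array(c['tool_from_camera']);z=c['range_z'].astype(float);v,u=np.mgrid[:400,:640]
    P=np.stack([(u-c['cx'])/c['fx']*z,(v-c['cy'])/c['fy']*z,z],-1)@T[:3,:3].T+T[:3,3]
    W=Ro.from_quat(s['ee_rot']).apply(P.reshape(-1,3))+s['position'];W[z.ravel()==0]=np.nan
    return c['color'],W.reshape(400,640,3)
E
python3 -c "
from h import *
delta((.491,.288,.062,23.5))
I,W=wrist();cv2.imwrite('pics/w1.png',I[...,::-1]);W=W.reshape(-1,3)
for lo,hi in((.09,.1),(.015,.027)):
  k=(abs(W[:,2]-(lo+hi)/2)<(hi-lo)/2)&(np.hypot(W[:,0]-.491,W[:,1]-.288)<.04)
  print(k.sum(),cv2.minAreaRect((W[k,:2]*1000).astype(np.float32)),np.median(W[k],0))
"
```

```text
t 2.4 pos [0.4905 0.2825 0.1998] toolx 23.56 F [ 0.09 -0.6   0.07] w 0.65 g 0.0
[0.0028, -0.0049, 0.1378] [-0.0001, 0.0011, 0.001]
974 ((492.31671142578125, 290.46490478515625), (32.87521743774414, 17.557695388793945), 22.405858993530273) [0.49332614 0.29094984 0.09350617]
376 ((491.8088684082031, 290.7405090332031), (43.554840087890625, 25.152359008789062), 23.8233642578125) [0.50595604 0.29317926 0.02081137]
```

View pics/w1.png

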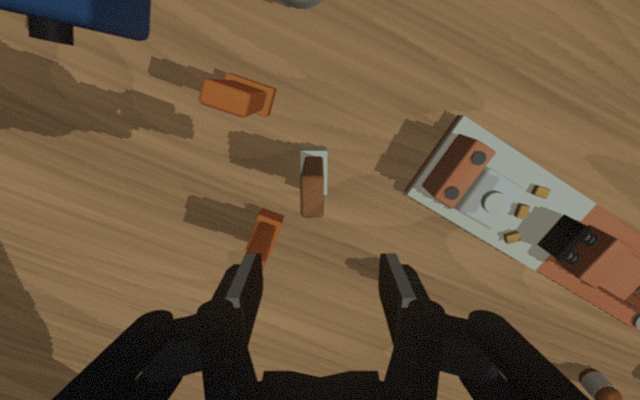

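The wrist view shows the scraper at (312,190), square to the open fingers, and the orange blocks at (240,95) and (265,235) are clear. Descend and grip.

Request:
{"fn": "move_arm", "kwargs": {"plan": [{"delta_pos":[0.004,-0.006,0.05],"turn":[0,0,0],"fingers":0.35},{"delta_pos":[0.004,-0.006,0.1],"turn":[0,0,0],"fingers":0.35},{"delta_pos":[0.004,-0.006,0.138],"turn":[0,0,0],"fingers":0.35},{"delta_pos":[0.004,-0.006,0.138],"turn":[0,0,0],"fingers":0.35},{"delta_pos":[0.004,-0.006,0.138],"turn":[0,0,0],"fingers":1},{"delta_pos":[0.004,-0.006,0.138],"turn":[0,0,0],"fingers":1},{"delta_pos":[0.004,-0.006,0.138],"turn":[0,0,0],"fingers":1},{"delta_pos":[0.004,-0.006,0.138],"turn":[0,0,0],"fingers":1},{"delta_pos":[0.004,-0.006,0.138],"turn":[0,0,0],"fingers":1}], "force": 60}}

```text
clock: 3.58
position: [0.4933, 0.2897, 0.0641]
ee_rot: [0.979, 0.203, 0.001, 0.0]
ft_force: [-1.0, -0.9, 8.3]
grip_width: 0.202
grasp_force: 62.4
```

```bash
python3 -c "
from h import *
a=82.84
print(np.round([w(.034,-.09),w(.034,.03),w(.034,.075)],4))
delta((.4915,.2895,.2,23.5),(*w(.034,-.09),.2,a),(*w(.034,-.09),.08,a))"
```

```text
[[0.6274 0.0675]
 [0.5083 0.0824]
 [0.4637 0.088 ]]
t 3.58 pos [0.4933 0.2897 0.0641] toolx 23.47 F [-1.02 -0.86  8.33] w 0.202 g 62.4
[-0.0013, -0.0004, -0.1359] [0.0007, -0.0028, -0.0006]
[0.0349, 0.2573, -0.1356] [0.0021, -0.0022, -1.0363]
[0.0346, 0.2573, -0.0156] [0.0021, -0.0022, -1.0363]
```

Request:
{"fn": "move_arm", "kwargs": {"plan": [{"delta_pos":[0,0,-0.05],"turn":[0,0,0],"fingers":1},{"delta_pos":[0,0,-0.1],"turn":[0,0,0],"fingers":1},{"delta_pos":[0,0,-0.137],"turn":[0,0,0],"fingers":1},{"delta_pos":[0.007,0.05,-0.137],"turn":[0,0,-0.18],"fingers":1},{"delta_pos":[0.014,0.1,-0.137],"turn":[0,0,-0.36],"fingers":1},{"delta_pos":[0.021,0.15,-0.137],"turn":[0,0,-0.54],"fingers":1},{"delta_pos":[0.028,0.2,-0.137],"turn":[0,0,-0.72],"fingers":1},{"delta_pos":[0.035,0.257,-0.137],"turn":[0,0,-0.9],"fingers":1},{"delta_pos":[0.035,0.257,-0.137],"turn":[0,0,-1.036],"fingers":1},{"delta_pos":[0.035,0.257,-0.137],"turn":[0,0,-1.036],"fingers":1},{"delta_pos":[0.035,0.257,-0.137],"turn":[0,0,-1.036],"fingers":1}]}}

```text
clock: 4.95
position: [0.6263, 0.0687, 0.1998]
ee_rot: [0.75, 0.661, 0.0, 0.0]
ft_force: [0.3, 0.6, -0.7]
grip_width: 0.209
grasp_force: 61.1
```

```bash
python3 -c "
from h import *
a=82.84
delta((*w(.034,-.09),.082,a),(*w(.034,.03),.082,a),(*w(.034,.075),.082,a))
c=camera('scene');W=cloud(c);C=cl(W,*(lambda q:(q[:2],q[2]))(np.load('clamp.npy')))
k=(abs(C[...,0]-.034)<.05)&(abs(C[...,1]+.09)<.05)&(C[...,2]>.1)&(C[...,2]<.175)
print(k.sum(),C[k].min(0),C[k].max(0))
cv2.imwrite('pics/s1.png',cv2.resize(c['color'][120:300,220:500,::-1],None,fx=2.8,fy=2.8))"
```

```text
t 4.95 pos [0.6263 0.0687 0.1998] toolx 82.75 F [ 0.28  0.6  -0.74] w 0.209 g 61.1
[-0.0011, 0.0012, 0.1178] [0.0004, -0.0002, -0.0015]
[-0.0012, -0.1188, 0.1178] [0.0004, -0.0002, -0.0015]
[-0.0013, -0.1638, 0.1177] [0.0004, -0.0002, -0.0015]
331 [ 0.00950673 -0.10383012  0.13746402] [ 0.05392237 -0.07562216  0.17483983]
```

View pics/s1.png

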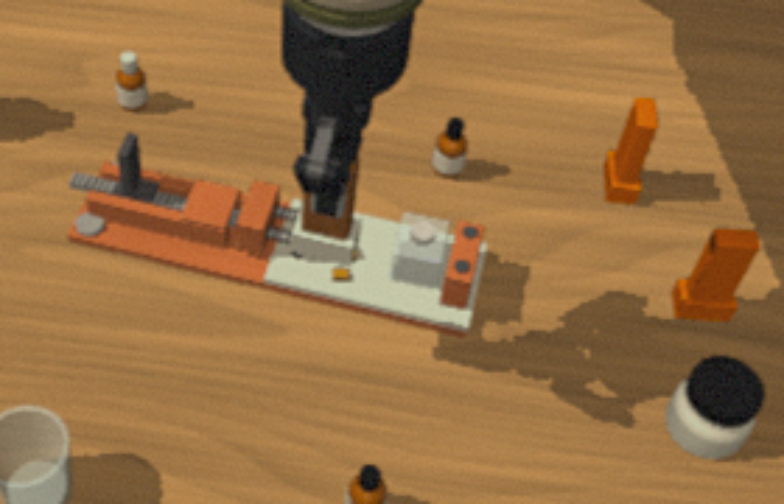

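The scene view shows the scraper held upright at (330,220), beyond the clamp, with the chips ahead of it. Lower it, then sweep.

Request:
{"fn": "move_arm", "kwargs": {"plan": [{"delta_pos":[0.001,0.001,0.05],"turn":[0,0,0],"fingers":1},{"delta_pos":[0.001,0.001,0.1],"turn":[0,0,0],"fingers":1},{"delta_pos":[0.001,0.001,0.118],"turn":[0,0,0],"fingers":1},{"delta_pos":[0.001,0.001,0.118],"turn":[0,0,0],"fingers":1},{"delta_pos":[0.001,0.001,0.118],"turn":[0,0,0],"fingers":1}]}}

```text
clock: 5.62
position: [0.6289, 0.069, 0.0836]
ee_rot: [0.75, 0.662, 0.001, 0.001]
ft_force: [-0.6, -0.1, -0.4]
grip_width: 0.204
grasp_force: 61.0
```

```bash
python3 -c "
from h import *
a=82.84
delta((*w(.035,-.09),.082,a),(*w(.035,.075),.082,a))
c=camera('scene');W=cloud(c);C=cl(W,*(lambda q:(q[:2],q[2]))(np.load('clamp.npy')))
k=(abs(C[...,0]-.034)<.05)&(abs(C[...,1]+.09)<.03)&(C[...,2]>.007)&(C[...,2]<.04)
print(k.sum(),C[k].min(0),C[k].max(0))"
```

```text
t 5.62 pos [0.6289 0.069  0.0836] toolx 82.83 F [-0.56 -0.05 -0.38] w 0.204 g 61.0
[-0.0008, -0.0014, 0.0016] [0.003, -0.0007, -0.0001]
[-0.0008, -0.1664, 0.0011] [0.003, -0.0007, -0.0001]
107 [ 0.010999   -0.10669616  0.01955397] [ 0.05418682 -0.07850111  0.0398744 ]
```

Request:
{"fn": "move_arm", "kwargs": {"plan": [{"delta_pos":[0.001,-0.02,0.001],"turn":[0,0,0],"fingers":1},{"delta_pos":[0.001,-0.04,0.001],"turn":[0,0,0],"fingers":1},{"delta_pos":[0.001,-0.055,0.001],"turn":[0,0,0],"fingers":1},{"delta_pos":[0.001,-0.07,0.001],"turn":[0,0,0],"fingers":1},{"delta_pos":[0.001,-0.085,0.001],"turn":[0,0,0],"fingers":1},{"delta_pos":[0.001,-0.1,0.001],"turn":[0,0,0],"fingers":1},{"delta_pos":[0.001,-0.115,0.001],"turn":[0,0,0],"fingers":1},{"delta_pos":[0.001,-0.13,0.001],"turn":[0,0,0],"fingers":1},{"delta_pos":[0.001,-0.145,0.001],"turn":[0,0,0],"fingers":1},{"delta_pos":[0.001,-0.156,0.001],"turn":[0,0,0],"fingers":1},{"delta_pos":[0.001,-0.166,0.001],"turn":[0,0,0],"fingers":1},{"delta_pos":[0.001,-0.166,0.001],"turn":[0,0,0],"fingers":1}]}}

```text
clock: 7.18
position: [0.4627, 0.0901, 0.0804]
ee_rot: [0.75, 0.662, -0.0, 0.0]
ft_force: [0.4, -0.6, -1.4]
grip_width: 0.205
grasp_force: 61.0
```

```bash
python3 -c "
from h import *
delta((*w(.035,.075),.2,82.84))
c=camera('scene')
cv2.imwrite('pics/s2.png',cv2.resize(c['color'][120:300,220:500,::-1],None,fx=2.8,fy=2.8))"
```

```text
t 7.17 pos [0.4627 0.0901 0.0804] toolx 82.85 F [ 0.35 -0.55 -1.35] w 0.205 g 61.0
[-0.0009, 0.0012, -0.1196] [0.0002, 0.0006, 0.0001]
```

View pics/s2.png

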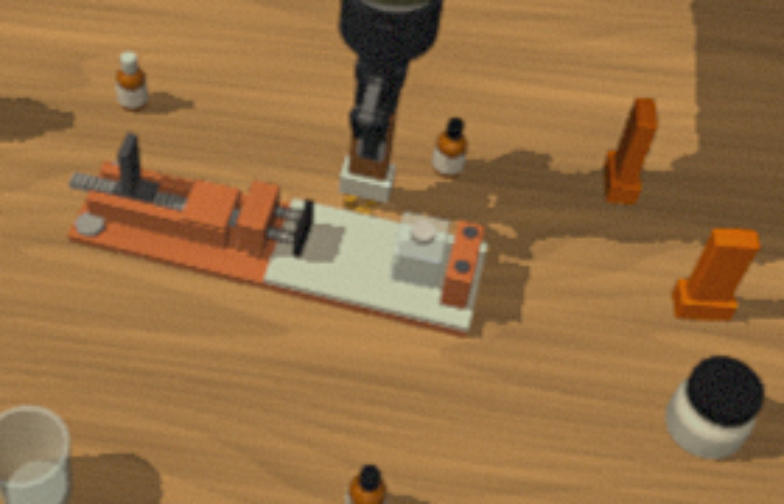

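The sweep cleared the plate: the chips now lie on the bench beside its edge at (350,203) to (370,208). Return the scraper to its original spot.

```bash
python3 -c "
from h import *
delta((.492,.2895,.2,23.5))"
```

```text
t 7.22 pos [0.4633 0.09   0.0805] toolx 82.83 F [ 1.28 -0.21 -1.87] w 0.2 g 61.0
[0.2015, 0.0037, -0.1196] [0.0007, -0.0, 1.0355]
```

Request:
{"fn": "move_arm", "kwargs": {"plan": [{"delta_pos":[0,0,-0.06],"turn":[0,0,0],"fingers":1},{"delta_pos":[0,0,-0.1],"turn":[0,0,0],"fingers":1},{"delta_pos":[0.03,0,-0.12],"turn":[0,0,0.18],"fingers":1},{"delta_pos":[0.07,0,-0.12],"turn":[0,0,0.36],"fingers":1},{"delta_pos":[0.11,0,-0.12],"turn":[0,0,0.54],"fingers":1},{"delta_pos":[0.15,0.002,-0.12],"turn":[0,0,0.72],"fingers":1},{"delta_pos":[0.19,0.003,-0.12],"turn":[0,0,0.9],"fingers":1},{"delta_pos":[0.2015,0.004,-0.12],"turn":[0,0,1.036],"fingers":1},{"delta_pos":[0.2015,0.004,-0.12],"turn":[0,0,1.036],"fingers":1},{"delta_pos":[0.2015,0.004,-0.12],"turn":[0,0,1.036],"fingers":1}]}}

```text
clock: 8.48
position: [0.4926, 0.2887, 0.2002]
ee_rot: [0.979, 0.205, -0.0, 0.0]
ft_force: [-0.3, -0.5, -1.1]
grip_width: 0.204
grasp_force: 61.1
```

```bash
python3 -c "
from h import *
delta((.492,.2895,.066,23.5))"
```

```text
t 8.47 pos [0.4926 0.2887 0.2002] toolx 23.6 F [-0.34 -0.5  -1.11] w 0.204 g 61.1
[-0.0002, -0.001, 0.1342] [0.0005, 0.0003, 0.0018]
```

Request:
{"fn": "move_arm", "kwargs": {"plan": [{"delta_pos":[0,0,0.05],"turn":[0,0,0],"fingers":1},{"delta_pos":[0,0,0.1],"turn":[0,0,0],"fingers":1},{"delta_pos":[0,0,0.128],"turn":[0,0,0],"fingers":1},{"delta_pos":[0,0,0.134],"turn":[0,0,0],"fingers":1},{"delta_pos":[0,0,0.1365],"turn":[0,0,0],"fingers":1},{"delta_pos":[0,0,0.1365],"turn":[0,0,0],"fingers":1}]}}

```text
clock: 9.22
position: [0.493, 0.2897, 0.0651]
ee_rot: [0.979, 0.203, 0.001, -0.0]
ft_force: [-0.1, -0.1, -1.2]
grip_width: 0.197
grasp_force: 61.2
```

Request:
{"fn": "move_arm", "kwargs": {"plan": [{"delta_pos":[0,0,0],"turn":[0,0,0],"fingers":0.7},{"delta_pos":[0,0,0],"turn":[0,0,0],"fingers":0.35},{"delta_pos":[0,0,0],"turn":[0,0,0],"fingers":0.35},{"delta_pos":[0,0,-0.03],"turn":[0,0,0],"fingers":0.35},{"delta_pos":[0,0,-0.08],"turn":[0,0,0],"fingers":0.35},{"delta_pos":[0,0,-0.137],"turn":[0,0,0],"fingers":0.35},{"delta_pos":[0,0,-0.137],"turn":[0,0,0],"fingers":0.35}]}}

```text
clock: 10.1
position: [0.4937, 0.2913, 0.2053]
ee_rot: [0.979, 0.204, 0.004, -0.001]
ft_force: [-0.0, -0.3, -1.2]
grip_width: 0.645
grasp_force: 0.0
```

```bash
python3 -c "
from h import *
I,W=wrist();W=W.reshape(-1,3)
for lo,hi in((.088,.1),(.015,.027)):
  k=(abs(W[:,2]-(lo+hi)/2)<(hi-lo)/2)&(np.hypot(W[:,0]-.491,W[:,1]-.288)<.04)
  print(k.sum(),cv2.minAreaRect((W[k,:2]*1000).astype(np.float32)),np.median(W[k],0))
c=camera('top');C=cl(cloud(c),np.load('clamp.npy')[:2],np.load('clamp.npy')[2])
hsv=cv2.cvtColor(c['color'],cv2.COLOR_RGB2HSV)
k=(C[...,0]>0)&(C[...,0]<.07)&(abs(C[...,1])<.044)&(C[...,2]>.02);print('left on plate>20mm',[ (C[k][:,0]*1e3).round().tolist()[:20],(C[k][:,2]*1e3).round().tolist()[:20]])
a=82.84+90
for b in(82.84,172.84,-7.16):delta((*w(-.155,0),.15,b),(*w(-.155,0),.062,b))
print(get_obs()['joint_pos'])
cv2.imwrite('pics/t2.png',cv2.resize(c['color'][200:300,165:395,::-1],None,fx=3.4,fy=3.4,interpolation=cv2.INTER_CUBIC))
"
```

```text
944 ((492.1852111816406, 289.0644836425781), (33.64723587036133, 17.5332088470459), 23.415340423583984) [0.49330455 0.28959342 0.09354044]
390 ((492.50189208984375, 288.9637451171875), (43.13164138793945, 25.787961959838867), 23.046371459960938) [0.50630899 0.29548517 0.02063713]
left on plate>20mm [[69.0, 30.0, 20.0, 33.0, 67.0, 24.0, 59.0, 43.0, 13.0, 67.0, 51.0, 56.0, 37.0, 23.0, 13.0, 69.0, 50.0, 21.0, 58.0, 23.0], [21.0, 23.0, 20.0, 21.0, 21.0, 21.0, 22.0, 22.0, 23.0, 21.0, 21.0, 21.0, 20.0, 23.0, 23.0, 21.0, 20.0, 20.0, 21.0, 21.0]]
t 10.2 pos [0.4924 0.2895 0.201 ] toolx 23.47 F [-0.16 -0.41 -0.69] w 0.648 g 0.0
[-0.1384, 0.3742, 0.0511] [0.0009, -0.0005, -1.0361]
[-0.1385, 0.3741, 0.1391] [0.0009, -0.0005, -1.0361]
t 10.2 pos [0.4924 0.2895 0.201 ] toolx 23.47 F [-0.16 -0.41 -0.69] w 0.648 g 0.0
[-0.1384, 0.3742, 0.0511] [0.0013, 0.0004, -2.6069]
[-0.1385, 0.3741, 0.1391] [0.0013, 0.0004, -2.6069]
t 10.2 pos [0.4924 0.2895 0.201 ] toolx 23.47 F [-0.16 -0.41 -0.69] w 0.648 g 0.0
[-0.1384, 0.3742, 0.0511] [0.0003, -0.001, 0.5347]
[-0.1385, 0.3741, 0.1391] [0.0003, -0.001, 0.5347]
[ 0.13889451  0.38066679 -0.92602268  1.62662361  0.31485913  1.29193978
 -2.00142576]
```

View pics/t2.png

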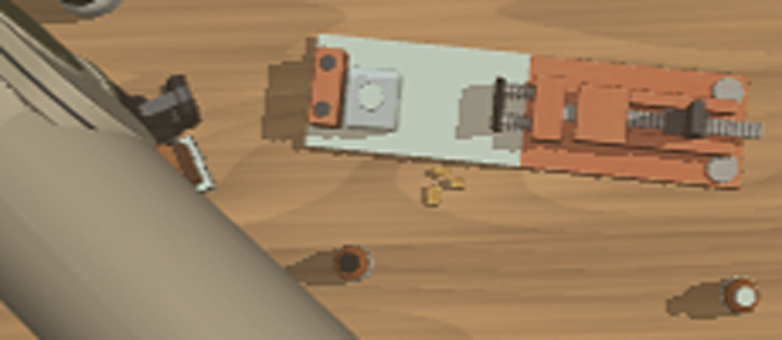

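The scraper stands where it was, and the three chips lie on the bench at crop (440,187). Moving to the trigger, to pinch it along clamp x.

Request:
{"fn": "move_arm", "kwargs": {"plan": [{"delta_pos":[-0.02,0.055,0.0],"turn":[0,0,0.09],"fingers":0.35},{"delta_pos":[-0.04,0.11,0.0],"turn":[0,0,0.18],"fingers":0.35},{"delta_pos":[-0.06,0.165,0.0],"turn":[0,0,0.27],"fingers":0.35},{"delta_pos":[-0.08,0.22,0.0],"turn":[0,0,0.36],"fingers":0.35},{"delta_pos":[-0.1,0.275,0.0],"turn":[0,0,0.45],"fingers":0.35},{"delta_pos":[-0.12,0.33,0.0],"turn":[0,0,0.535],"fingers":0.35},{"delta_pos":[-0.1385,0.374,0.02],"turn":[0,0,0.535],"fingers":0.35},{"delta_pos":[-0.1385,0.374,0.05],"turn":[0,0,0.535],"fingers":0.35},{"delta_pos":[-0.1385,0.374,0.05],"turn":[0,0,0.535],"fingers":0.35},{"delta_pos":[-0.1385,0.374,0.05],"turn":[0,0,0.535],"fingers":0.35}]}}

```text
clock: 11.45
position: [0.5144, -0.1078, 0.1512]
ee_rot: [0.998, -0.062, -0.0, -0.0]
ft_force: [-0.5, -0.4, 1.2]
grip_width: 0.655
grasp_force: 0.0
```

```bash
python3 -c "
from h import *
delta((*w(-.155,0),.067,-7.16))
I,W=wrist();C=cl(W,np.load('clamp.npy')[:2],np.load('clamp.npy')[2])
k=(C[...,2]>.08)&(C[...,2]<.099)&(abs(C[...,0]+.155)<.012)&(abs(C[...,1])<.025)
print(k.sum(),C[k].min(0),C[k].max(0),np.median(C[k],0))"
```

```text
t 11.45 pos [ 0.5144 -0.1078  0.1512] toolx -7.1 F [-0.51 -0.43  1.17] w 0.655 g 0.0
[0.0003, 0.001, 0.0842] [-0.0003, 0.0002, 0.0011]
655 [-0.15919096 -0.01352922  0.08030689] [-0.1495521   0.01194055  0.09281413] [-0.1540516  -0.00276202  0.09052789]
```

Aligned. Descend and pinch.

Request:
{"fn": "move_arm", "kwargs": {"plan": [{"delta_pos":[0,0,0.04],"turn":[0,0,0],"fingers":0.35},{"delta_pos":[0,0,0.08],"turn":[0,0,0],"fingers":0.35},{"delta_pos":[0,0,0.084],"turn":[0,0,0],"fingers":0.35},{"delta_pos":[0,0,0.084],"turn":[0,0,0],"fingers":1},{"delta_pos":[0,0,0.084],"turn":[0,0,0],"fingers":1},{"delta_pos":[0,0,0.084],"turn":[0,0,0],"fingers":1},{"delta_pos":[0,0,0.084],"turn":[0,0,0],"fingers":1},{"delta_pos":[0,0,0.084],"turn":[0,0,0],"fingers":1}], "force": 40}}

```text
clock: 12.5
position: [0.5153, -0.1083, 0.0685]
ee_rot: [0.998, -0.062, 0.001, 0.0]
ft_force: [-0.9, 1.9, 7.1]
grip_width: 0.108
grasp_force: 42.5
```

```bash
cat >> h.py <<'E'
def chk():
    s=get_obs();q=np.load('clamp.npy')
    p=cl(np.array(s["position"])[None],q[:2],q[2])[0]*1e3
    o=cl(np.array([*(q[:2]+np.array(s["ft_force"])[:2]),0])[None],q[:2],q[2])[0]
    print("t",round(s["clock"],2),"TCP clamp",p.round(1),"F clamp x,y",o[:2].round(2),"Fz",round(s["ft_force"][2],1),"w",round(s["grip_width"],3),"g",round(s["grasp_force"],1))
    c=camera("scene"),camera("top")
    for n,c in zip(("scene","top"),c):
        C=cl(cloud(c),q[:2],q[2])*1e3
        r=abs(C[...,1])<30
        for nm,k in dict(jaw=r&(abs(C[...,2]-54)<4)&(C[...,0]>-75)&(C[...,0]<65)&(abs(C[...,1])<22),collar=r&(abs(C[...,2]-62)<2.5)&(C[...,0]>75)&(C[...,0]<112),fl=r&(abs(C[...,2]-54)<3)&(C[...,0]>68)&(C[...,0]<115)).items():
            if k.sum()>5:
                x=C[k][:,0];print(n,nm,k.sum(),np.percentile(x,[1,10,25,50,75,90,99]).round(1))
E
python3 -c "
from h import *
chk()"
```

```text
t 12.5 TCP clamp [-154.4   -0.8   68.5] F clamp x,y [1.78 1.09] Fz 7.1 w 0.108 g 42.5
scene jaw 195 [-55.7 -52.8 -48.1 -39.9 -32.7  -3.7  -1. ]
scene collar 47 [ 84.1  86.   88.8  92.5  96.6  98.8 101. ]
scene fl 214 [ 73.5  76.1  80.7  92.2 103.7 108.9 112.2]
top jaw 152 [-55.3 -52.4 -47.9 -41.5 -34.8  -7.8  -2.2]
top collar 32 [ 83.9  86.6  89.6  92.9  96.4  97.9 101.4]
top fl 190 [ 73.1  75.7  81.1  92.3 104.6 109.3 112.5]
```

Request:
{"fn": "move_arm", "kwargs": {"plan": [{"delta_pos":[0,-0.008,0],"turn":[0,0,0],"fingers":1},{"delta_pos":[0,-0.016,0],"turn":[0,0,0],"fingers":1},{"delta_pos":[0,-0.024,0],"turn":[0,0,0],"fingers":1},{"delta_pos":[0,-0.03,0],"turn":[0,0,0],"fingers":1},{"delta_pos":[0,-0.03,0],"turn":[0,0,0],"fingers":1},{"delta_pos":[0,-0.03,0],"turn":[0,0,0],"fingers":1}]}}

```text
clock: 13.35
position: [0.5189, -0.0802, 0.0685]
ee_rot: [0.998, -0.063, 0.001, 0.001]
ft_force: [-1.5, -4.0, 7.4]
grip_width: 0.113
grasp_force: 42.6
```

```bash
python3 -c "
from h import *
chk()"
```

```text
t 13.35 TCP clamp [-126.    -0.8   68.5] F clamp x,y [-4.19  0.99] Fz 7.4 w 0.113 g 42.6
scene jaw 194 [-28.6 -25.4 -21.  -13.2  -6.1  22.3  25.5]
scene collar 48 [ 84.2  86.1  88.6  92.9  96.5  99.2 101. ]
scene fl 217 [ 73.4  76.3  80.9  92.3 104.3 109.1 112.3]
top jaw 171 [-28.2 -25.5 -21.3 -14.6  -6.9  20.6  25.9]
top collar 36 [ 80.8  85.5  88.9  92.2  96.7  99.5 105.6]
top fl 166 [ 73.   75.7  81.2  92.4 104.4 108.5 111.7]
```

Request:
{"fn": "move_arm", "kwargs": {"plan": [{"delta_pos":[0,0.01,0],"turn":[0,0,0],"fingers":1},{"delta_pos":[0,0.02,0],"turn":[0,0,0],"fingers":1},{"delta_pos":[0,0.03,0],"turn":[0,0,0],"fingers":1},{"delta_pos":[0,0.03,0],"turn":[0,0,0],"fingers":1},{"delta_pos":[0,0.03,0],"turn":[0,0,0],"fingers":1},{"delta_pos":[0,0.022,0],"turn":[0,0,0],"fingers":1},{"delta_pos":[0,0.014,0],"turn":[0,0,0],"fingers":1},{"delta_pos":[0,0.006,0],"turn":[0,0,0],"fingers":1},{"delta_pos":[0,-0.001,0],"turn":[0,0,0],"fingers":1},{"delta_pos":[0,-0.001,0],"turn":[0,0,0],"fingers":1},{"delta_pos":[0,-0.001,0],"turn":[0,0,0],"fingers":1}]}}

```text
clock: 14.82
position: [0.519, -0.0791, 0.0685]
ee_rot: [0.998, -0.063, 0.001, 0.001]
ft_force: [-3.1, -3.6, 8.2]
grip_width: 0.111
grasp_force: 42.7
```

```bash
python3 -c "
from h import *
chk()"
```

```text
t 14.82 TCP clamp [-125.    -0.8   68.5] F clamp x,y [-3.92  2.61] Fz 8.2 w 0.111 g 42.7
scene jaw 192 [-3.2 -0.4  4.1 11.5 18.4 46.  50.7]
scene collar 42 [ 84.1  86.3  89.5  93.5  96.2  99.1 100.4]
scene fl 211 [ 73.2  76.1  80.7  92.3 104.5 109.6 112.2]
top jaw 160 [-3.1 -0.5  3.3 10.2 17.  45.8 50.7]
top collar 33 [ 84.2  86.4  88.3  94.3  96.7  99.4 100.1]
top fl 170 [ 73.   76.   81.   93.4 104.6 109.2 112.5]
```

Request:
{"fn": "move_arm", "kwargs": {"plan": [{"delta_pos":[0,0.01,0],"turn":[0,0,0],"fingers":1},{"delta_pos":[0,0.02,0],"turn":[0,0,0],"fingers":1},{"delta_pos":[0,0.031,0],"turn":[0,0,0],"fingers":1},{"delta_pos":[0,0.031,0],"turn":[0,0,0],"fingers":1},{"delta_pos":[0,0.031,0],"turn":[0,0,0],"fingers":1},{"delta_pos":[0,0.024,0],"turn":[0,0,0],"fingers":1},{"delta_pos":[0,0.018,0],"turn":[0,0,0],"fingers":1},{"delta_pos":[0,0.012,0],"turn":[0,0,0],"fingers":1},{"delta_pos":[0,0.009,0],"turn":[0,0,0],"fingers":1},{"delta_pos":[0,0.006,0],"turn":[0,0,0],"fingers":1},{"delta_pos":[0,0.006,0],"turn":[0,0,0],"fingers":1}]}}

```text
clock: 16.3
position: [0.5182, -0.0855, 0.0685]
ee_rot: [0.998, -0.063, 0.001, 0.001]
ft_force: [-3.0, -5.1, 8.4]
grip_width: 0.11
grasp_force: 43.0
```

```bash
sed -i 's/(C\[...,0\]<65)/(C[...,0]<55)/' h.py; python3 -c "
from h import *
chk()"
```

```text
t 16.3 TCP clamp [-131.4   -0.8   68.5] F clamp x,y [-5.46  2.33] Fz 8.4 w 0.11 g 43.0
scene jaw 155 [14.2 16.5 20.  26.  31.8 35.6 37.5]
scene collar 47 [ 84.1  86.4  89.6  93.3  96.8  99.3 100.9]
scene fl 222 [ 73.1  75.9  80.9  93.  104.7 109.1 112.2]
top jaw 143 [14.3 16.4 20.  25.7 31.8 35.4 37.5]
top collar 35 [ 83.8  85.4  88.6  92.7  96.9  99.5 101.6]
top fl 169 [ 68.5  75.9  80.9  92.8 103.5 108.4 112.4]
```

Request:
{"fn": "move_arm", "kwargs": {"plan": [{"delta_pos":[0,0.01,0],"turn":[0,0,0],"fingers":1},{"delta_pos":[0,0.02,0],"turn":[0,0,0],"fingers":1},{"delta_pos":[0,0.025,0],"turn":[0,0,0],"fingers":1},{"delta_pos":[0,0.025,0],"turn":[0,0,0],"fingers":1},{"delta_pos":[0,0.02,0],"turn":[0,0,0],"fingers":1},{"delta_pos":[0,0.016,0],"turn":[0,0,0],"fingers":1},{"delta_pos":[0,0.013,0],"turn":[0,0,0],"fingers":1},{"delta_pos":[0,0.01,0],"turn":[0,0,0],"fingers":1},{"delta_pos":[0,0.008,0],"turn":[0,0,0],"fingers":1},{"delta_pos":[0,0.008,0],"turn":[0,0,0],"fingers":1},{"delta_pos":[0,0.008,0],"turn":[0,0,0],"fingers":1}]}}

```text
clock: 17.77
position: [0.5172, -0.0937, 0.0685]
ee_rot: [0.998, -0.063, 0.001, 0.001]
ft_force: [-2.3, -5.9, 7.7]
grip_width: 0.11
grasp_force: 42.9
```

```bash
python3 -c "
from h import *
chk()"
```

```text
t 17.77 TCP clamp [-139.6   -0.8   68.5] F clamp x,y [-6.1   1.51] Fz 7.7 w 0.11 g 42.9
scene jaw 161 [23.8 26.2 29.7 35.6 41.5 45.2 47.1]
scene collar 51 [ 88.2  90.6  93.7  97.5 101.5 103.9 105.8]
scene fl 230 [ 72.1  77.6  82.9  93.  106.9 111.7 114.8]
top jaw 138 [23.7 26.1 30.3 35.9 41.3 45.  47.3]
top collar 29 [ 87.2  89.2  91.7  95.3 100.6 103.  109.3]
top fl 172 [ 69.8  78.3  83.1  94.2 106.3 111.2 114.5]
```

Request:
{"fn": "move_arm", "kwargs": {"plan": [{"delta_pos":[0,-0.002,0],"turn":[0,0,0],"fingers":1},{"delta_pos":[0,-0.004,0],"turn":[0,0,0],"fingers":1},{"delta_pos":[0,-0.006,0],"turn":[0,0,0],"fingers":1},{"delta_pos":[0,-0.008,0],"turn":[0,0,0],"fingers":1},{"delta_pos":[0,-0.008,0],"turn":[0,0,0],"fingers":1},{"delta_pos":[0,-0.008,0],"turn":[0,0,0],"fingers":1}]}}

```text
clock: 18.62
position: [0.518, -0.0872, 0.0685]
ee_rot: [0.998, -0.064, 0.001, 0.002]
ft_force: [-2.6, -11.5, 6.9]
grip_width: 0.113
grasp_force: 43.1
```

```bash
python3 -c "
from h import *
chk()
c=camera('scene');C=cl(cloud(c),np.load('clamp.npy')[:2],np.load('clamp.npy')[2])*1e3
k=(abs(C[...,2]-49)<4)&(abs(C[...,1])<19)&(C[...,0]>50)&(C[...,0]<80);print(np.percentile(C[k][:,0],[1,10,25,50,75,90,99]).round(1))
c=camera('scene');cv2.imwrite('pics/s3.png',cv2.resize(c['color'][150:270,230:430,::-1],None,fx=4,fy=4,interpolation=cv2.INTER_CUBIC))"
```

```text
t 18.62 TCP clamp [-133.1   -0.8   68.5] F clamp x,y [-11.76   1.13] Fz 6.9 w 0.113 g 43.1
scene jaw 161 [29.9 32.1 35.9 41.8 48.  51.8 53.4]
scene collar 48 [ 89.1  90.8  93.2  96.9 101.2 104.  105.8]
scene fl 221 [ 70.5  78.3  83.2  93.6 107.4 111.7 114.9]
top jaw 140 [29.8 32.1 35.6 41.8 47.7 50.9 53.2]
top collar 30 [ 89.   91.7  94.   97.3  99.9 102.6 103.2]
top fl 170 [ 71.8  78.5  83.2  93.  107.2 111.9 114.6]
[53.1 55.4 70.5 72.9 75.8 77.5 79.6]
```

View pics/s3.png

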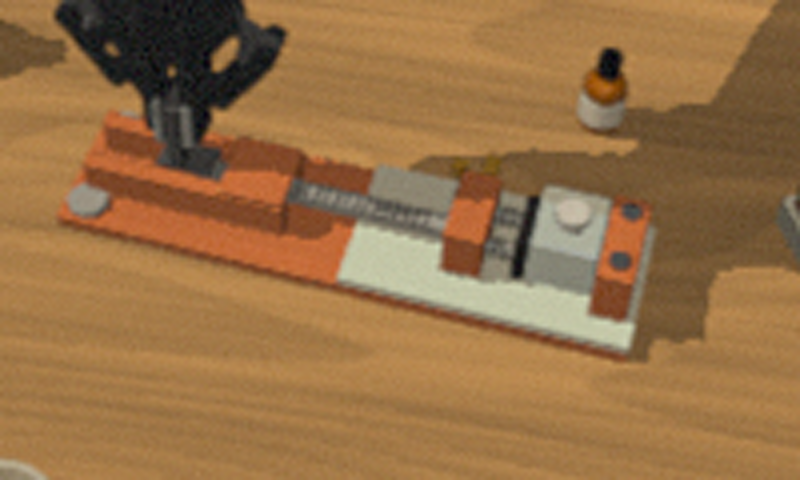

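The flacon at (570,235) is against the fixed jaw, with pad compression at about 6.8 mm. About 3 mm more.

Request:
{"fn": "move_arm", "kwargs": {"plan": [{"delta_pos":[0,-0.002,0],"turn":[0,0,0],"fingers":1},{"delta_pos":[0,-0.0036,0],"turn":[0,0,0],"fingers":1},{"delta_pos":[0,-0.0036,0],"turn":[0,0,0],"fingers":1},{"delta_pos":[0,-0.0036,0],"turn":[0,0,0],"fingers":1},{"delta_pos":[0,-0.0036,0],"turn":[0,0,0],"fingers":1},{"delta_pos":[0,-0.0036,0],"turn":[0,0,0],"fingers":1}]}}

```text
clock: 19.58
position: [0.5183, -0.0844, 0.0685]
ee_rot: [0.998, -0.064, 0.001, 0.003]
ft_force: [-4.2, -12.8, 8.6]
grip_width: 0.111
grasp_force: 43.1
```

```bash
python3 -c "
from h import *
chk();chk()
c=camera('scene');W=cloud(c);d=np.hypot(W[...,0]-.492,W[...,1]-.289)<.03;print('scraper top',np.nanmax(W[...,2][d]))"
```

```text
t 19.57 TCP clamp [-130.3   -0.8   68.5] F clamp x,y [-13.21   2.62] Fz 8.6 w 0.111 g 43.1
scene jaw 151 [32.4 34.6 38.2 44.  49.7 52.6 54.8]
scene collar 48 [ 88.2  90.8  93.7  97.4 101.2 103.9 105.8]
scene fl 229 [ 71.2  77.3  82.8  92.4 106.9 111.8 114.8]
top jaw 129 [32.8 34.7 38.5 43.6 49.2 52.3 54.6]
top collar 36 [ 86.7  89.5  92.8  98.  100.8 104.9 105.9]
top fl 185 [ 72.2  77.7  82.9  91.7 105.8 111.6 114.3]
t 19.68 TCP clamp [-130.3   -0.8   68.5] F clamp x,y [-13.62   0.73] Fz 8.4 w 0.114 g 43.1
scene jaw 149 [32.6 34.7 38.1 43.4 49.2 52.8 54.7]
scene collar 48 [ 89.1  90.8  94.   97.7 101.4 104.1 105.8]
scene fl 234 [ 70.3  77.4  83.   92.5 106.4 111.6 114.5]
top jaw 127 [33.  34.9 38.5 44.  48.9 52.4 54.6]
top collar 39 [ 81.7  89.   92.3  97.2 100.6 104.5 110.1]
top fl 167 [ 70.7  79.   83.4  93.3 107.5 112.  114.6]
scraper top 0.09813158171226773
```

```bash
python3 -c "
from workcell import hand_in
print(hand_in())"
```

```text
the job is handed in; nothing more can be done
None
```

I handed the job in at about 19.7 s, and `hand_in()` returned no verdict: the chips are swept onto the bench, the scraper stands upright in its original spot, and the gripper still holds the trigger forward, with the flacon against the fixed jaw and the pad pressed in about 9.5 mm (estimated from the camera and wrist force).

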